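# Close up a tube amplifier on the service turntable

### The arm

A 6-joint arm with a two-finger parallel gripper is mounted at the origin on the work surface. World frame = base frame: x ahead of the robot, y to its left, z up, the work surface at z = 0. Lengths are in m, angles in rad, forces in N, time in s.
With the tool pointing down it reaches from about 0.35 to 0.775 m from the base axis. Payload 5.5 kg.
Tool frame: the origin (TCP) lies midway between the tips of the shut fingers; the grasp point (between the pads) lies behind it (env.grip_point_offset is the z of the grasp point in the tool frame, in m); z points along the fingers, y is the direction in which the jaws open and shut (so a half turn about z gives the same grasp; the last joint's range is limited). The gripper opens to 85 mm and grips with 20 to 120 N. Pads are 22 mm wide; open, the fingers measure 114 mm over their backs; the gripper's body (76 mm by 85 mm) begins 54 mm behind the grasp point. The pads swing forward as they close: fully open they stand 13 mm farther back than shut.
Start: joints at [-1.344, 0.313, 0.046, 1.304, 0, 1.431], TCP at [0.206, -0.537, 0.231] pointing down, gripper open.
Joint ranges: [-2.76, 2.76], [-0.86, 1.69], [-1.03, 1.26], [-2.2, 2.34], [-1.47, 1.5], [-3.14, 3.14]. Speed limits (rad/s): [2.57, 2.57, 3.14, 3.14, 3.14, 3.14].

### API

Orientations are given as a unit quaternion [w, x, y, z].
In Python, from workcell import env, viewer gives the robot as it stands. The module is installed in compiled form; this text tells all that it offers.
- The arm moves only by the shell command python3 -m inch 'ROWS' [OPENING] [FORCE]. ROWS is JSON, a list of rows, each a list of 2 entries, a list of its own where there are three numbers: the shift along the tool's x, y, z in m, then the turn about the tool's z in degrees. In form: [[[tx, ty, tz], spin], ...]. A call has 1 to 5 rows; each row is the pose to reach, as a shift and turn from the pose measured when the call began, along the tool's axes at that moment; what a row does not reach only later rows make up. A row lasts 1/12 s, in which the tool goes at most 41.7 mm and 7.16 degrees, less where a joint would pass 70% of its speed; a pose out of reach is approached as far as the arm can. A call with a gripper value outside its range is refused whole. OPENING is the closure, from 0 (fully open) to 1 (shut), set as the call begins (- or left out, the last holds). The fingers move at their own pace and stop on an object; FORCE is the grip in N (left out, the last holds). Time passes only in rows, so rows that repeat a pose let the fingers close. It gives the time, the measured TCP pose, the force and the opening at its end, in the units of the state.
- env.get_state(): the state, without advancing time (a new reading comes with each control period).
- viewer.read_camera(name): name is "scene" or "top" or "wrist"; returns a dict with "image" (420x560x3 uint8, red, green, blue), "depth" (420x560 float32, m along the optical axis (not along the pixel's ray), 0 where there is no reading), "vertical_fov" (degrees; the focal length in pixels is half the picture's height over the tangent of half this angle, whatever the lens; pixels are square), "cx", "cy" (the principal point, pixels), "dist_coeffs" ([k1, k2, p1, p2, k3] as OpenCV has them; the pictures are not rectified), "R" (3x3) and "t" (3): a world point X has camera coordinates R X + t; the wrist camera has in their place "T_tool_cam" (4x4, takes a point from camera to tool coordinates, whose origin is the TCP and whose axes are the flange's). Camera axes: x right, y down, z forward; pixel columns grow to the right and rows downward; lengths in m; the calibration is good to about 2 mm. A picture is of the moment at which its call begins: read the wrist's pose just before it.
- env.hand_in(): hands the job in, once; it reports no verdict.
The state is a dict: "clock": time; "joint_pos": joint angles; "qvel": joint speeds; "tau": joint torques, N m; "tcp_pos": TCP position; "orientation": TCP orientation; "wrist_force": force on the tool from outside, world axes, zero at the start; "ft_torque": the same for the moment, N m; "finger_gap": finger opening in m.
Only numpy, scipy, OpenCV 4.12 (cv2) and the standard library are available. Lean on these libraries where they do the work, as an engineer would, in place of code of your own. Each camera call takes 0.05 s, during which the arm holds its last target. There are 200 camera calls.

### The job

The tube amplifier on the service turntable has had its tubes checked from the side. Swing its hinged tube cage down and press it until its catches snap and it stays fully shut, and turn the amplifier so that its knobs face your side of the bench with the turntable clicked into its stop there. Never lean on the cage with more than about 40 N (4 kg), keep off the glass tubes, and leave the things lying around it where they are.

Things in the scene. Friction and masses are not known exactly. Their poses are not given: they have to be found in the camera images.
- stand: fixed base of the service turntable: dark steel disc 250 mm across on the bench, a flat pointer bar sticking out at the robot's side. Origin on the turning axis at bench height, z up; -x points along the pointer, towards the robot within 0.3 rad. On it turns a grey platter 280 mm across, its top 26 mm above the bench
- turntable (a joint): angle of platter and amplifier, rad, counter-clockwise seen from above; 0 = knobs over the pointer. Starts at 0.5 to 1.8. A spring ball makes a stop at each quarter turn (0, 1.57, ..): within 0.06 rad it pulls into the stop and centres when let go; elsewhere it stays where left (friction 0.15 N m). Entering or leaving a stop takes about 1.2 N m
- amp: amplifier fixed on the platter: steel chassis 240 (x) x 260 (y) mm, from 34 to 84 mm above the bench. Origin on the turning axis, 26 mm above the bench; -x is its front. Side faces (y = +-130 mm) are bare. Rear: two black transformer shells, x 26 to 112 mm, tops 164 mm above the bench. Catch posts 26 mm high on the chassis top at x = -72, y = +-107 mm, beside the cage's front corners
- amp_face (a point): middle of the outer face of the aluminium faceplate (amplifier x = -126 mm, 59 mm above the bench, axes as the amplifier: -x points out of the face). The plate is 264 mm wide and 54 mm high. Three black knobs at y = -60, 0 and +60 mm stick out 15 mm and are up to 34 mm across; the plate's ends are bare and good to push on
- cage (a joint): opening angle of the tube cage, rad: 0 = shut on a hard stop, 1.75 = fully open. Starts 0.9 to 1.7; the stiff hinge (0.28 N m) holds it where left. From 0.08 rad down two sprung roller catches at its front corners resist; unlatched it stays at 0.03 or more. Pressed hard enough it snaps to 0 and stays. At the front rail that takes 14 to 26 N (differs each time), more the nearer the hinge
- cage_hinge (a point): middle of the cage's hinge axis, carried by the amplifier at its x = +18 mm, 169 mm above the bench; axes as the amplifier, the axis runs along y. The cage is of grey bars: top grille 184 mm wide reaching 98 mm forward of the axis when shut, its top face 2 mm above the axis
- cage_lip (a point): middle of the top face of the cage's solid front rail (16 mm wide), 90 mm from the hinge axis; moves with the cage, z out of its top. From the rail hang a front grille 82 mm deep and side grilles, at right angles. Cage upright, the front grille points forward like an awning and can be pushed down from above if the push follows its arc; a straight-down push near the hinge jams
- tubes: seven fragile glass tubes on the chassis under the cage: four 29 mm wide and 71 mm high in a row at amplifier x = -14 mm, three 20 mm wide and 50 mm high at x = -53 mm. Origin on the turning axis at chassis top, 84 mm above the bench
- screwdriver: red-handled screwdriver, 200 mm long, 26 mm thick, lying flat, origin under its middle; bystander
- multimeter: black hand multimeter, 175 x 85 x 46 mm, lying flat, origin at the centre of its underside; bystander
- flux_tin: flat round brass and copper tin, 70 mm across, 24 mm high, origin at the centre of its underside; bystander
- solder_reel: reel of solder standing on its flange, 64 mm across, 40 mm high, origin at the centre of its underside; bystander

How it is judged:
At the end, for the whole second after the job is handed in: the cage is shut and held by its catches (cage joint under 0.02 rad), the turntable rests in its front stop with the knobs over the pointer (joint within 0.035 rad of 0), and each bystander lies within 20 mm of where it was (value of joint cage below 0.02 rad and value of joint turntable between -0.035 and 0.035 rad and velocity of joint turntable between -0.05 and 0.05 rad/s and distance of each of screwdriver, multimeter, flux_tin, solder_reel from where it was at the start of the episode below 0.02 m); the robot touches nothing.
It fails at once if the cage is loaded with more than 45 N by the robot (contact force between cage and the fingers above 45 N or contact force between cage and the arm above 45 N).
It fails at once if a glass tube is touched with more than 2 N (contact force between tubes and anything else above 2 N).
It fails at once if a bystander (screwdriver, multimeter, tin or reel) is moved more than 20 mm (distance of any of screwdriver, multimeter, flux_tin, solder_reel from where it was at the start of the episode above 0.02 m).
It also fails if it takes over 69 s, if anything falls off the work surface, if the arm or the gripper's body presses on something with over 40 N, if the wrist force passes 120 N, or if a joint passes its speed limit or range.

## Working session

There is one attempt and no reset: what is moved stays moved. The work goes in short steps, Python scripts to look and compute and a shell command to move; the robot and the scene stay as the last step left them, time stands still between calls to the robot, and variables do not carry over. Pictures are saved under pics/ and viewed, on a budget of 10 in all, crops included, one or two more only if the job needs it, and the job is handed in when it is done.

```bash
mkdir -p pics; cat > h.py <<'E'
import numpy as np, cv2
from workcell import env, viewer
from scipy.spatial.transform import Rotation as Ro
def cam(n):
    s=env.get_state(); c=viewer.read_camera(n)
    h,w=c["depth"].shape; f=h/2/np.tan(np.radians(c["vertical_fov"])/2)
    c["K"]=np.array([[f,0,c["cx"]],[0,f,c["cy"]],[0,0,1]]); c["D"]=np.array(c["dist_coeffs"],float)
    if "R" in c: R,t=np.array(c["R"]),np.array(c["t"]); c["Rw"]=R.T; c["o"]=-R.T@t
    else:
        T=np.array(c["T_tool_cam"]); q=s["orientation"]; Rt=Ro.from_quat([q[1],q[2],q[3],q[0]]).as_matrix()
        c["Rw"]=Rt@T[:3,:3]; c["o"]=Rt@T[:3,3]+np.array(s["tcp_pos"])
    return c
def rays(c,px):
    u=cv2.undistortPoints(np.array(px,float).reshape(-1,1,2),c["K"],c["D"])[:,0]
    return np.c_[u,np.ones(len(u))]
def plane(c,px,z):
    d=rays(c,px)@c["Rw"].T; return c["o"]+d*((z-c["o"][2])/d[:,2])[:,None]
def cloud(c):
    h,w=c["depth"].shape; uv=np.stack(np.meshgrid(np.arange(w),np.arange(h)),-1).reshape(-1,2)
    P=(rays(c,uv)*c["depth"].reshape(-1,1))@c["Rw"].T+c["o"]; P[c["depth"].ravel()==0]=np.nan
    return P.reshape(h,w,3)
def save(c,n): cv2.imwrite("pics/"+n,c["image"][:,:,::-1])
def proj(c,P):
    R=c["Rw"].T; return cv2.projectPoints(np.array(P,float).reshape(-1,1,3),cv2.Rodrigues(R)[0],-R@c["o"],c["K"],c["D"])[0][:,0]
def st():
    s=env.get_state(); q=s["orientation"]; print({k:np.round(s[k],3).tolist() for k in s}); print(Ro.from_quat([q[1],q[2],q[3],q[0]]).as_matrix().round(3).tolist())
E
python3 - <<'E'
from h import *
st(); a=cam("top"); b=cam("scene"); save(a,"top1.png"); save(b,"scene1.png")
for c in (a,b): print(c["o"],c["K"][0,0], np.mean(c["depth"]>0))
print(env.grip_point_offset)
E
```

```text
{'clock': 0.0, 'joint_pos': [-1.344, 0.314, 0.045, 1.304, -0.0, 1.431], 'qvel': [0.001, -0.001, 0.002, -0.002, -0.001, 0.002], 'tau': [0.0, -48.063, 29.853, 0.02, -0.0, 0.0], 'tcp_pos': [0.206, -0.536, 0.23], 'orientation': [-0.001, 0.983, 0.182, -0.0], 'wrist_force': [0.592, -0.24, 0.601], 'ft_torque': [0.027, -0.048, -0.044], 'finger_gap': 0.086}
[[0.933, 0.359, -0.0], [0.359, -0.933, 0.002], [0.0, -0.002, -1.0]]
[0.42467277 0.01777192 1.1539672 ] 451.594665305618 0.9960204081632653
[0.61489648 0.30342511 0.95018532] 397.6030123207992 0.9956675170068027
-0.0187
```

View pics/top1.png

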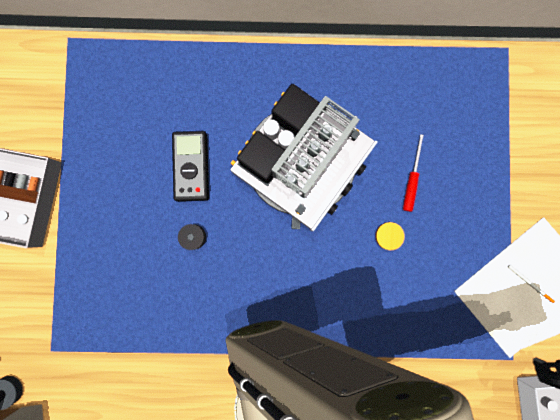

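View pics/scene1.png

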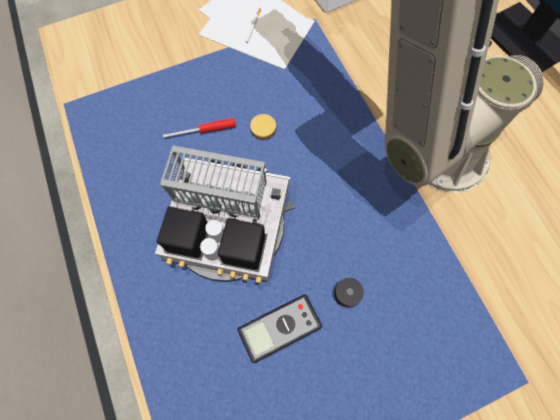

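Top view: the amp centre is near (305,155) and the knobs face lower right, so the turntable is at about 1 rad. The pointer shows at (296,225), the tin at (390,236), the screwdriver at (412,180), the meter at (190,165) and the reel at (191,237). In the scene view the cage stands roughly upright, with its lip grille at (215,175). Next I'll measure.

```bash
cat > m.py <<'E'
from h import *
def measure(a,verbose=True):
    P=cloud(a); z=P[...,2]; hsv=cv2.cvtColor(a["image"],cv2.COLOR_RGB2HSV)
    near=(np.hypot(P[...,0]-C0[0],P[...,1]-C0[1])<0.24)
    top=near&(abs(z-.084)<.006)
    sh=near&(abs(z-.164)<.004)&(hsv[...,2]<70)
    return P,z,hsv,near,top,sh
C0=np.array([0.58,0.02])
E
python3 - <<'E'
import m; from m import *
a=cam("top"); m.C0=plane(a,[[305,155]],.084)[0,:2]; print("C0",m.C0)
P,z,hsv,near,top,sh=measure(a)
print("bench z",np.nanmedian(z[300:340,80:200]))
r=cv2.minAreaRect(P[top][:,:2].astype(np.float32)); print("chassis",r,top.sum())
n,l,s,c=cv2.connectedComponentsWithStats(sh.astype(np.uint8))
for i in range(1,n):
    if s[i,4]>100: 
        q=P[l==i]; print("shell",s[i,4],q.mean(0),cv2.minAreaRect(q[:,:2].astype(np.float32)))
pts=P[near&(z>.175)]; print("high n",len(pts),pts[:,2].max(), np.percentile(pts[:,2],[5,50,95]))
H=hsv
for nm,mk in dict(red=((H[...,0]<8)|(H[...,0]>172))&(H[...,1]>150)&(z<.05),gold=(abs(H[...,0].astype(int)-25)<8)&(H[...,1]>150)&(z>.01)&(z<.04)&(P[...,1]<-.0)).items():
    mk=mk&(P[...,0]>.3)&(P[...,0]<.8)&(abs(P[...,1])<.35)
    n,l,s,c=cv2.connectedComponentsWithStats(mk.astype(np.uint8)); i=1+s[1:,4].argmax(); print(nm,s[i],np.nanmean(P[l==i],0))
dk=(H[...,2]<70)&(P[...,0]>.3)&(P[...,0]<.8)&(P[...,1]>.1)&(P[...,1]<.4)&(z>.02)
n,l,s,c=cv2.connectedComponentsWithStats(dk.astype(np.uint8))
for i in range(1,n):
    if s[i,4]>100: print("dark",s[i],np.nanmean(P[l==i],0))
# pointer px & local cloud
for v in range(212,234,3): print(v,[ (round(float(P[v,u,0]),3),round(float(P[v,u,1]),3),round(float(z[v,u]),3),int(H[v,u,1])) for u in range(286,306,4)])
E
```

```text
C0 [ 0.61847996 -0.04460708]
bench z 0.0013681441311298448
chassis ((0.6126592755317688, -0.04546940326690674), (0.26004642248153687, 0.262431800365448), 54.99521255493164) 5098
shell 1152 [ 0.71228923 -0.01552935  0.16400191] ((0.7126973867416382, -0.015398908406496048), (0.07634241878986359, 0.08030140399932861), 55.44679260253906)
shell 933 [0.60906558 0.05647941 0.16391309] ((0.6029366254806519, 0.05680873990058899), (0.0837663933634758, 0.08079393953084946), 55.506736755371094)
high n 2380 0.27433879021668495 [0.19566537 0.26766461 0.27109672]
red [403 172  16  40 373] [ 0.54215306 -0.31539512  0.02296378]
gold [376 222  28  28 595] [ 0.42994062 -0.26223389  0.02439587]
dark [172 131  36  70 466] [0.59310692 0.23307697 0.03383505]
dark [181 163  17  16 147] [0.58070057 0.23873658 0.04589445]
212 [(0.484, -0.003, 0.029, 22), (0.481, -0.011, 0.086, 0), (0.482, -0.021, 0.082, 0), (0.48, -0.029, 0.11, 112), (0.48, -0.038, 0.11, 17)]
215 [(0.478, -0.003, 0.001, 153), (0.478, -0.013, 0.004, 145), (0.474, -0.021, 0.086, 0), (0.475, -0.03, 0.083, 2), (0.475, -0.04, 0.084, 0)]
218 [(0.47
[... 160 characters left out ...]
), (0.463, -0.014, 0.002, 154), (0.463, -0.024, 0.005, 22), (0.463, -0.034, 0.01, 18), (0.461, -0.04, 0.081, 0)]
224 [(0.455, -0.004, 0.0, 152), (0.455, -0.014, -0.0, 157), (0.455, -0.024, 0.007, 22), (0.455, -0.034, 0.006, 15), (0.456, -0.045, -0.003, 159)]
227 [(0.447, -0.004, 0.003, 143), (0.447, -0.014, 0.004, 152), (0.447, -0.024, 0.008, 12), (0.448, -0.034, 0.01, 13), (0.448, -0.045, -0.004, 155)]
230 [(0.439, -0.004, 0.004, 151), (0.44, -0.014, 0.0, 146), (0.44, -0.024, 0.0, 157), (0.44, -0.035, 0.003, 155), (0.44, -0.045, 0.003, 150)]
233 [(0.432, -0.004, 0.003, 143), (0.432, -0.014, 0.001, 144), (0.432, -0.025, -0.003, 150), (0.432, -0.035, -0.001, 149), (0.433, -0.045, 0.004, 145)]
```

```bash
python3 - <<'E'
import m; from m import *
m.C0=np.array([.616,-.04])
for n in("top","scene"):
    a=cam(n); P,z,hsv,near,top,sh=measure(a)
    yaw=np.radians(55.4); ex=np.array([np.cos(yaw),np.sin(yaw)]); ey=np.array([-ex[1],ex[0]])
    d=P[...,:2]-m.C0; X=d@ex; Y=d@ey
    k=near&(z>.178)&(abs(X)<.15)
    print(n,k.sum(),"Y range",np.percentile(Y[k],[1,99]))
    for lo in np.arange(-.11,.05,.01):
        q=k&(X>=lo)&(X<lo+.01)
        if q.sum()>5: print(round(lo,3),q.sum(),np.percentile(z[q],[5,50,95]).round(3))
    t=near&(abs(z-.084)<.004); print("chassis XY",np.percentile(X[t],[.5,99.5]),np.percentile(Y[t],[.5,99.5]))
    s=sh; print("shell XY",np.percentile(X[s],[1,99]),np.percentile(Y[s],[1,99]))
    # pointer: grey low-sat points on bench near
    g=(z<.014)&(z>-.004)&(hsv[...,1]<60)&(np.abs(P[...,1]+.03)<.04)&(P[...,0]>.42)&(P[...,0]<.47)
    if g.sum()>5:
        px=np.argwhere(g)[:,::-1]; w=plane(a,px,.008); print("ptr",len(w),w.mean(0),cv2.minAreaRect(w[:,:2].astype(np.float32)))
    rim=(abs(z-.026)<.004)&near&(hsv[...,1]<60); print("rim",rim.sum())
    if rim.sum()>20:
        w=P[rim]; r=np.hypot(*(w[:,:2]-m.C0).T); print("r max",np.percentile(r,[50,95,100]))
E
```

```text
top 2366 Y range [-0.09247913  0.09153117]
-0.06 372 [0.246 0.27  0.272]
-0.05 326 [0.237 0.269 0.272]
-0.04 193 [0.199 0.268 0.271]
-0.03 184 [0.199 0.268 0.271]
-0.02 188 [0.198 0.267 0.27 ]
-0.01 187 [0.199 0.267 0.27 ]
-0.0 191 [0.198 0.267 0.27 ]
0.01 389 [0.188 0.267 0.27 ]
0.02 336 [0.184 0.267 0.27 ]
chassis XY [-0.1217806   0.12112218] [-0.12828023  0.12880751]
shell XY [0.03537352 0.11227972] [-0.10407517  0.1042572 ]
ptr 77 [ 0.45585166 -0.02724771  0.008     ] ((0.4575827121734619, -0.02890181913971901), (0.02535676583647728, 0.020304296165704727), 0.9933446645736694)
rim 214
r max [0.13520828 0.14104257 0.14217245]
scene 3270 Y range [-0.09200812  0.09214757]
-0.06 405 [0.212 0.269 0.271]
-0.05 389 [0.201 0.269 0.271]
-0.04 193 [0.186 0.268 0.27 ]
-0.03 194 [0.184 0.268 0.27 ]
-0.02 195 [0.201 0.267 0.27 ]
-0.01 188 [0.216 0.267 0.269]
-0.0 196 [0.187 0.267 0.269]
0.01 403 [0.19  0.267 0.269]
0.02 1106 [0.182 0.247 0.268]
chassis XY [-0.1222887   0.12331581] [-0.1277599   0.12955264]
shell XY [0.03413384 0.11418136] [-0.10145939  0.10445142]
ptr 81 [ 0.45596951 -0.02602732  0.008     ] ((0.45675915479660034, -0.026724187657237053), (0.022228354588150978, 0.025747831910848618), 86.53338623046875)
rim 480
r max [0.1361349  0.14227946 0.14417542]
```

```bash
python3 -m inch '[[[0.18,-0.155,0],0],[[0.18,-0.155,0],0],[[0.18,-0.155,0],0],[[0.18,-0.155,0],0],[[0.18,-0.155,0],0]]' 1 60; python3 - <<'E'
from h import *
st()
E
```

```text
clock: 0.67
tcp_pos: [0.305, -0.3515, 0.2309]
orientation: [-0.0, 0.983, 0.182, 0.0]
wrist_force: [1.7, -0.3, 0.2]
finger_gap: 0.0256
{'clock': 0.667, 'joint_pos': [-1.029, 0.102, -0.221, 1.248, 0.0, 1.747], 'qvel': [0.909, -0.377, -0.427, -0.063, 0.005, 0.896], 'tau': [-6.325, -34.46, 29.79, 0.476, -0.189, -1.002], 'tcp_pos': [0.305, -0.351, 0.231], 'orientation': [-0.0, 0.983, 0.182, 0.0], 'wrist_force': [1.666, -0.325, 0.151], 'ft_torque': [-0.019, -0.082, 0.02], 'finger_gap': 0.026}
[[0.934, 0.358, -0.0], [0.358, -0.934, 0.001], [0.0, -0.001, -1.0]]
```

```bash
python3 -m inch '[[[0.205,-0.185,0],0],[[0.205,-0.185,0],0],[[0.205,-0.185,0],0],[[0.205,-0.185,0],0],[[0.205,-0.185,0],0]]'; python3 -m inch '[[[0,0,0],0]]'
```

```text
clock: 1.08
tcp_pos: [0.3993, -0.1654, 0.2313]
orientation: [-0.0, 0.983, 0.182, 0.0]
wrist_force: [0.4, 0.1, -0.2]
finger_gap: 0.0
clock: 1.17
tcp_pos: [0.401, -0.1595, 0.2315]
orientation: [-0.001, 0.983, 0.186, 0.001]
wrist_force: [-0.5, -0.3, -1.1]
finger_gap: -0.0003
```

```bash
python3 -m inch '[[[0.0475,-0.0315,0.02],0],[[0.0475,-0.0315,0.06],0],[[0.0475,-0.0315,0.10],0],[[0.0475,-0.0315,0.14],0],[[0.0475,-0.0315,0.175],0]]'; python3 -m inch '[[[0,0,0],0]]'; python3 - <<'E'
from h import *
a=cam("wrist"); save(a,"w1.png"); b=cam("scene"); save(b,"s2.png"); st()
E
```

```text
clock: 1.58
tcp_pos: [0.4345, -0.1119, 0.0556]
orientation: [-0.001, 0.982, 0.187, 0.002]
wrist_force: [1.1, 0.3, 0.0]
finger_gap: 0.0002
clock: 1.67
tcp_pos: [0.429, -0.1093, 0.0492]
orientation: [-0.004, 0.982, 0.187, -0.003]
wrist_force: [-1.8, 0.6, -0.5]
finger_gap: 0.0003
{'clock': 1.767, 'joint_pos': [-0.434, 0.209, -0.56, 0.804, 0.003, 2.333], 'qvel': [-0.006, -0.046, 0.074, 0.021, -0.0, 0.001], 'tau': [0.164, -34.4, 22.266, -0.254, 0.017, -0.002], 'tcp_pos': [0.433, -0.111, 0.055], 'orientation': [-0.002, 0.982, 0.187, 0.0], 'wrist_force': [-0.364, 0.413, 0.616], 'ft_torque': [-0.063, 0.015, 0.017], 'finger_gap': -0.0}
[[0.93, 0.367, -0.001], [0.367, -0.93, 0.004], [0.001, -0.004, -1.0]]
```

View pics/s2.png

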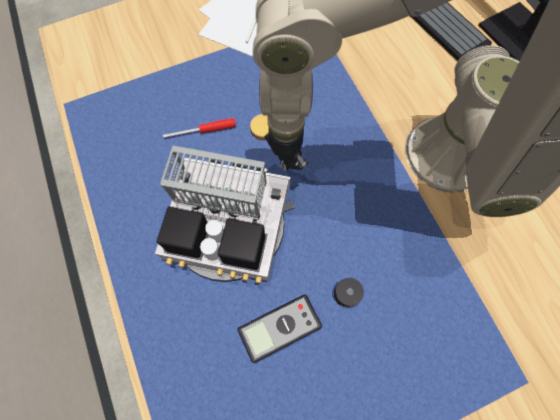

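```bash
python3 - <<'E'
from h import *
c=viewer.read_camera("wrist"); print(np.array(c["T_tool_cam"]).round(3))
E
python3 -m inch '[[[0,0,0],-7],[[0,0,0],-14],[[0,0,0],-21],[[0,0,0],-28],[[0,0,0],-35]]'
```

```text
[[-0.002 -0.949 -0.316  0.081]
 [ 1.    -0.002 -0.001 -0.001]
 [ 0.    -0.316  0.949 -0.143]
 [ 0.     0.     0.     1.   ]]
clock: 2.23
tcp_pos: [0.4376, -0.1139, 0.0605]
orientation: [0.003, 0.88, 0.476, 0.004]
wrist_force: [0.4, 0.4, 0.4]
finger_gap: -0.0002
```

```bash
python3 -m inch '[[[0,0,0],-7],[[0,0,0],-14],[[0,0,0],-21],[[0,0,0],-28],[[0,0,0],-35]]'; python3 -m inch '[[[0,0,0],-7],[[0,0,0],-14],[[0,0,0],-21],[[0,0,0],-21],[[0,0,0],-21]]';  python3 - <<'E'
from h import *
st()
E
```

```text
clock: 2.65
tcp_pos: [0.4403, -0.1155, 0.0642]
orientation: [0.007, 0.694, 0.72, 0.004]
wrist_force: [0.6, 0.0, 0.5]
finger_gap: 0.0004
clock: 3.07
tcp_pos: [0.4423, -0.1167, 0.067]
orientation: [0.01, 0.553, 0.833, 0.003]
wrist_force: [-0.3, 0.2, 0.4]
finger_gap: 0.0001
{'clock': 3.067, 'joint_pos': [-0.436, 0.196, -0.542, 0.813, 0.003, 0.735], 'qvel': [0.001, 0.013, -0.016, -0.009, -0.001, 0.009], 'tau': [0.001, -36.47, 25.022, -0.158, 0.01, -0.23], 'tcp_pos': [0.442, -0.117, 0.067], 'orientation': [0.01, 0.553, 0.833, 0.003], 'wrist_force': [-0.28, 0.164, 0.447], 'ft_torque': [-0.04, -0.028, 0.022], 'finger_gap': 0.0}
[[-0.389, 0.921, 0.02], [0.921, 0.389, -0.006], [-0.013, 0.016, -1.0]]
```

```bash
cat > rows.py <<'E'
from h import *
C=np.array([.616,-.04])
def tool(W):
    s=env.get_state(); q=s["orientation"]; R=Ro.from_quat([q[1],q[2],q[3],q[0]]).as_matrix()
    print("tcp",np.round(s["tcp_pos"],3),"F",np.round(s["wrist_force"],1),"j6",round(s["joint_pos"][5],2))
    for w in W: print(np.round(w,3),"->",((np.array(w)-s["tcp_pos"])@R).round(3).tolist())
def arc(degs,x=-.139,y=.105,z=.055):
    o=[]
    for d in degs:
        c,s=np.cos(np.radians(d)),np.sin(np.radians(d)); o.append([C[0]+c*x-s*y,C[1]+s*x+c*y,z])
    return o
E
python3 -c "
from rows import *
tool(arc([60,57,54,51,48,45,42,39,36,33]))"
```

```text
tcp [ 0.442 -0.117  0.067] F [-0.3  0.2  0.4] j6 0.74
[ 0.456 -0.108  0.055] -> [0.003, 0.015, 0.012]
[ 0.452 -0.099  0.055] -> [0.012, 0.016, 0.012]
[ 0.449 -0.091  0.055] -> [0.021, 0.016, 0.012]
[ 0.447 -0.082  0.055] -> [0.03, 0.018, 0.012]
[ 0.445 -0.073  0.055] -> [0.039, 0.019, 0.012]
[ 0.443 -0.064  0.055] -> [0.048, 0.021, 0.012]
[ 0.442 -0.055  0.055] -> [0.057, 0.024, 0.012]
[ 0.442 -0.046  0.055] -> [0.066, 0.027, 0.012]
[ 0.442 -0.037  0.055] -> [0.074, 0.03, 0.012]
[ 0.442 -0.028  0.055] -> [0.082, 0.034, 0.011]
```

```bash
python3 -m inch '[[[0,0.008,0.012],0],[[0.012,0.016,0.012],0],[[0.021,0.016,0.012],0],[[0.03,0.018,0.012],0],[[0.039,0.019,0.012],0]]';python3 -c "
from rows import *
tool(arc([48,45,42,39,36,33,30]))"
```

```text
clock: 3.48
tcp_pos: [0.445, -0.073, 0.0556]
orientation: [0.01, 0.553, 0.833, 0.003]
wrist_force: [0.2, -1.2, 0.5]
finger_gap: 0.0001
tcp [ 0.445 -0.073  0.056] F [ 0.2 -1.2  0.5] j6 0.83
[ 0.445 -0.073  0.055] -> [-0.0, -0.0, 0.001]
[ 0.443 -0.064  0.055] -> [0.009, 0.002, 0.0]
[ 0.442 -0.055  0.055] -> [0.018, 0.005, 0.0]
[ 0.442 -0.046  0.055] -> [0.026, 0.008, 0.0]
[ 0.442 -0.037  0.055] -> [0.035, 0.011, 0.0]
[ 0.442 -0.028  0.055] -> [0.043, 0.015, 0.0]
[ 0.443 -0.019  0.055] -> [0.051, 0.019, 0.0]
```

Contact (1.2 N). Tracking is accurate.

```bash
python3 -m inch '[[[0.009,0.002,0],0],[[0.018,0.005,0],0],[[0.026,0.008,0],0],[[0.035,0.011,0],0],[[0.043,0.015,0],0]]';python3 -c "
from rows import *
tool(arc([30,27,24,21,18]))"
```

```text
clock: 3.9
tcp_pos: [0.4417, -0.0265, 0.0552]
orientation: [0.01, 0.553, 0.833, 0.003]
wrist_force: [-0.6, -1.8, -0.2]
finger_gap: 0.0001
tcp [ 0.442 -0.027  0.055] F [-0.6 -1.8 -0.2] j6 0.93
[ 0.443 -0.019  0.055] -> [0.007, 0.004, 0.0]
[ 0.444 -0.01   0.055] -> [0.015, 0.009, 0.0]
[ 0.446 -0.001  0.055] -> [0.022, 0.014, 0.0]
[0.449 0.008 0.055] -> [0.029, 0.02, 0.0]
[0.451 0.017 0.055] -> [0.036, 0.026, 0.0]
```

```bash
python3 -m inch '[[[0.007,0.004,0],0],[[0.015,0.009,0],0],[[0.022,0.014,0],0],[[0.029,0.02,0],0],[[0.036,0.026,0],0]]';python3 - <<'E'
from rows import *
tool(arc([15,12,9,6,4]))
import m; m.C0=C
a=cam("scene"); P,z,hsv,near,top,sh=m.measure(a)
print(cv2.minAreaRect(P[top][:,:2].astype(np.float32)))
save(a,"s3.png")
E
```

```text
clock: 4.32
tcp_pos: [0.4515, 0.0177, 0.0549]
orientation: [0.01, 0.553, 0.833, 0.003]
wrist_force: [-1.8, -1.4, 0.9]
finger_gap: 0.0001
tcp [0.452 0.018 0.055] F [-1.8 -1.4  0.9] j6 1.04
[0.455 0.025 0.055] -> [0.006, 0.006, -0.0]
[0.458 0.034 0.055] -> [0.012, 0.012, -0.0]
[0.462 0.042 0.055] -> [0.018, 0.019, -0.0]
[0.467 0.05  0.055] -> [0.024, 0.027, 0.0]
[0.47  0.055 0.055] -> [0.027, 0.032, 0.0]
((0.6064213514328003, -0.041181132197380066), (0.26509279012680054, 0.2620403468608856), 19.793560028076172)
```

View pics/s3.png

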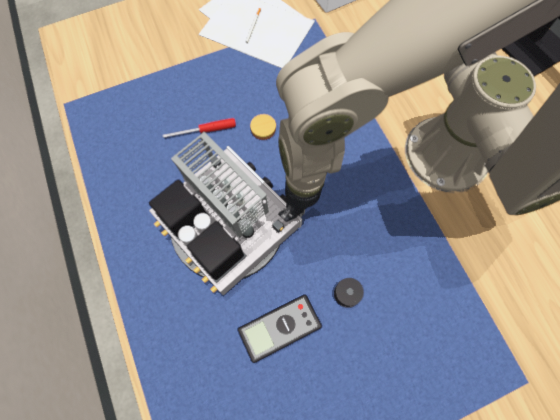

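The amp has turned to about 19°, with the finger at its front corner near (290,215). The bystanders haven't moved, so I'll continue.

```bash
python3 -m inch '[[[0.006,0.006,0],0],[[0.012,0.012,0],0],[[0.018,0.019,0],0],[[0.022,0.025,0],0],[[0.025,0.03,0],0]]';python3 -c "
from rows import *
tool(arc([4,3,2,1,0,-1,-2,-3,-4,-5,-6]))"
```

```text
clock: 4.78
tcp_pos: [0.4694, 0.054, 0.0549]
orientation: [0.009, 0.553, 0.833, 0.003]
wrist_force: [-5.4, -3.8, 4.2]
finger_gap: -0.0002
tcp [0.469 0.054 0.055] F [-5.4 -3.8  4.2] j6 1.12
[0.47  0.055 0.055] -> [0.001, 0.001, -0.0]
[0.472 0.058 0.055] -> [0.002, 0.004, -0.0]
[0.473 0.06  0.055] -> [0.004, 0.006, -0.0]
[0.475 0.063 0.055] -> [0.006, 0.009, -0.0]
[0.477 0.065 0.055] -> [0.007, 0.011, -0.0]
[0.479 0.067 0.055] -> [0.009, 0.014, 0.0]
[0.481 0.07  0.055] -> [0.01, 0.017, 0.0]
[0.483 0.072 0.055] -> [0.011, 0.019, 0.0]
[0.485 0.074 0.055] -> [0.013, 0.022, 0.0]
[0.487 0.077 0.055] -> [0.014, 0.025, 0.0]
[0.489 0.079 0.055] -> [0.015, 0.028, 0.0]
```

```bash
python3 -m inch '[[[0.004,0.006,0],0],[[0.006,0.009,0],0],[[0.007,0.011,0],0],[[0.009,0.014,0],0],[[0.009,0.014,0],0]]';python3 - <<'E'
from rows import *
tool(arc([-1,-2,-3,-4,-5,-6,-7]))
import m; m.C0=C
a=cam("scene"); P,z,hsv,near,top,sh=m.measure(a)
print(cv2.minAreaRect(P[top][:,:2].astype(np.float32)))
E
```

```text
clock: 5.2
tcp_pos: [0.4799, 0.0682, 0.0552]
orientation: [0.01, 0.553, 0.833, 0.003]
wrist_force: [0.8, 0.2, -0.3]
finger_gap: -0.0
tcp [0.48  0.068 0.055] F [ 0.8  0.2 -0.3] j6 1.15
[0.479 0.067 0.055] -> [-0.0, -0.001, 0.0]
[0.481 0.07  0.055] -> [0.001, 0.001, 0.0]
[0.483 0.072 0.055] -> [0.003, 0.004, 0.0]
[0.485 0.074 0.055] -> [0.004, 0.007, 0.0]
[0.487 0.077 0.055] -> [0.005, 0.01, 0.0]
[0.489 0.079 0.055] -> [0.006, 0.012, 0.0]
[0.491 0.081 0.055] -> [0.008, 0.015, 0.0]
((0.6034984588623047, -0.036481693387031555), (0.26312124729156494, 0.2702026069164276), 88.1153335571289)
```

```bash
python3 -m inch '[[[0.015,-0.037,0],0],[[0.023,-0.055,-0.02],0],[[0.023,-0.055,-0.06],0],[[0.023,-0.055,-0.1],0],[[0.023,-0.055,-0.14],0]]'; python3 -m inch '[[[0,0,-0.04],0],[[0,0,-0.08],0],[[0,0,-0.12],0],[[0,0,-0.14],0],[[0,0,-0.14],0]]';python3 - <<'E'
from rows import *
tool([[.616,-.04,.3]])
import m; m.C0=C
for n in("scene","top"):
    a=cam(n); P,z,hsv,near,top,sh=m.measure(a)
    print(n,cv2.minAreaRect(P[top][:,:2].astype(np.float32)))
    k,l,s,c=cv2.connectedComponentsWithStats(sh.astype(np.uint8))
    q=[P[l==i] for i in range(1,k) if s[i,4]>200]
    for w in q: print(w.mean(0),cv2.minAreaRect(w[:,:2].astype(np.float32)))
    yaw=np.radians(-4.8); ex=np.array([np.cos(yaw),np.sin(yaw)]); ey=np.array([-ex[1],ex[0]])
    d=P[...,:2]-C; X=d@ex; Y=d@ey
    kk=near&(z>.178)&(abs(X)<.11)&(abs(Y)<.11)&(z<.285)
    print("cage Y",np.percentile(Y[kk],[1,50,99]))
    for lo in np.arange(-.11,.05,.02):
        g=kk&(X>=lo)&(X<lo+.02)
        if g.sum()>5: print(round(lo,3),g.sum(),np.percentile(z[g],[5,50,95]).round(3))
save(cam("top"),"t4.png")
E
```

```text
clock: 5.67
tcp_pos: [0.4169, 0.0683, 0.1959]
orientation: [0.01, 0.553, 0.833, 0.003]
wrist_force: [1.8, -0.3, -0.1]
finger_gap: 0.0001
clock: 6.08
tcp_pos: [0.4166, 0.0689, 0.3416]
orientation: [0.015, 0.553, 0.833, 0.006]
wrist_force: [1.0, -0.9, -0.3]
finger_gap: -0.0001
tcp [0.417 0.069 0.342] F [ 1.  -0.9 -0.3] j6 1.15
[ 0.616 -0.04   0.3  ] -> [-0.177, 0.14, 0.048]
scene ((0.6084144115447998, -0.036250680685043335), (0.26298704743385315, 0.2606007754802704), 86.6258316040039)
[ 0.68436065 -0.10431369  0.1640064 ] ((0.6845061779022217, -0.1045900210738182), (0.07706354558467865, 0.07733641564846039), 86.70231628417969)
[0.69207476 0.0272299  0.16391958] ((0.6908364295959473, 0.02593713253736496), (0.07968035340309143, 0.08193107694387436), 87.62130737304688)
cage Y [-0.09043481  0.01597087  0.09527134]
-0.07 519 [0.206 0.269 0.271]
-0.05 572 [0.186 0.268 0.271]
-0.03 495 [0.184 0.267 0.27 ]
-0.01 494 [0.184 0.266 0.269]
0.01 744 [0.209 0.267 0.269]
top ((0.6087305545806885, -0.03699132800102234), (0.2613376975059509, 0.25804629921913147), 86.32649230957031)
[0.70048594 0.02413034 0.16396128] ((0.6914756298065186, 0.02320079319179058), (0.07968078553676605, 0.08218507468700409), 87.5260009765625)
[ 0.69301033 -0.10756651  0.16399322] ((0.6930495500564575, -0.10748127102851868), (0.08061515539884567, 0.061605826020240784), 86.5621337890625)
cage Y [-0.08934054 -0.00560093  0.09342083]
-0.07 464 [0.218 0.269 0.272]
-0.05 394 [0.254 0.269 0.272]
-0.03 301 [0.202 0.268 0.271]
-0.01 307 [0.2   0.267 0.27 ]
0.01 863 [0.181 0.266 0.269]
```

View pics/t4.png

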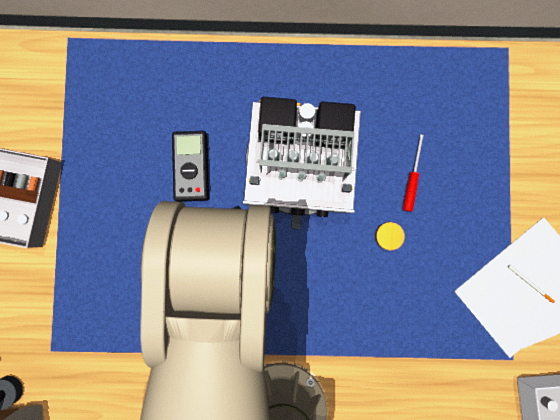

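The amp has snapped in at yaw about -3.5° (the pointer reads about -4.8° ± 1.5°), and the cage is at about 1.62 rad. Next I'll go over the cage, behind its rail.

```bash
python3 -m inch '[[[-0.03,0.024,0],7],[[-0.06,0.048,0],14],[[-0.09,0.072,0],21],[[-0.12,0.1,0],26.5],[[-0.12,0.1,0],26.5]]'; python3 -c "
from rows import *
tool([[.684,-.044,.335],[.684,-.044,.252]]);st()"
```

```text
clock: 6.65
tcp_pos: [0.558, -0.006, 0.3328]
orientation: [0.008, 0.731, 0.682, 0.004]
wrist_force: [-0.6, 0.8, -1.1]
finger_gap: 0.0003
tcp [ 0.558 -0.006  0.333] F [-0.6  0.8 -1.1] j6 1.49
[ 0.684 -0.044  0.335] -> [-0.029, 0.128, 0.0]
[ 0.684 -0.044  0.252] -> [-0.029, 0.127, 0.083]
{'clock': 6.65, 'joint_pos': [-0.153, 0.261, 0.221, 1.514, -0.003, 1.488], 'qvel': [0.032, -0.092, -0.107, 0.061, 0.017, -0.095], 'tau': [-0.3, -49.915, 33.615, 0.536, -0.056, 0.73], 'tcp_pos': [0.558, -0.006, 0.333], 'orientation': [0.008, 0.731, 0.682, 0.004], 'wrist_force': [-0.644, 0.811, -1.127], 'ft_torque': [-0.005, 0.05, 0.004], 'finger_gap': 0.0}
[[0.07, 0.997, 0.016], [0.998, -0.07, -0.006], [-0.005, 0.017, -1.0]]
```

```bash
python3 -m inch '[[[-0.009,0.04,0],0],[[-0.018,0.08,0],0],[[-0.029,0.115,0],0],[[-0.029,0.13,0],0],[[-0.029,0.13,0],0]]'; python3 -c "
from rows import *
tool([[.684,-.044,.252]])"
```

```text
clock: 7.07
tcp_pos: [0.6879, -0.0454, 0.3289]
orientation: [0.005, 0.732, 0.681, 0.002]
wrist_force: [-1.4, 0.5, -0.3]
finger_gap: -0.0003
tcp [ 0.688 -0.045  0.329] F [-1.4  0.5 -0.3] j6 1.46
[ 0.684 -0.044  0.252] -> [0.001, -0.005, 0.077]
```

```bash
python3 -m inch '[[[0.001,-0.003,0.03],0],[[0.001,-0.005,0.06],0],[[0.001,-0.005,0.077],0],[[0.001,-0.005,0.077],0]]'; cat >> rows.py <<'E'
def cagew(ths,yaw=-3.5,s=.013,over=0.0):
    c,sn=np.cos(np.radians(yaw)),np.sin(np.radians(yaw)); o=[]
    for t in ths:
        sx=s*min(1,max(0,(t-.1)/.4)); x=.018-.09*np.cos(t)+.002*np.sin(t)+sx; z=.169+.09*np.sin(t)+.002*np.cos(t)-over
        o.append([C[0]+c*x,C[1]+sn*x,z])
    return o
E
python3 -c "
from rows import *
tool(cagew([1.7,1.62,1.54,1.46,1.38,1.3,1.22]))"
```

```text
clock: 7.4
tcp_pos: [0.6799, -0.0435, 0.2456]
orientation: [0.0, 0.732, 0.682, -0.001]
wrist_force: [0.5, 0.6, 0.2]
finger_gap: 0.0
tcp [ 0.68  -0.044  0.246] F [0.5 0.6 0.2] j6 1.46
[ 0.66  -0.043  0.258] -> [-0.001, -0.019, -0.012]
[ 0.653 -0.042  0.259] -> [-0.001, -0.027, -0.013]
[ 0.646 -0.042  0.259] -> [-0.001, -0.034, -0.013]
[ 0.639 -0.041  0.259] -> [-0.001, -0.041, -0.013]
[ 0.632 -0.041  0.258] -> [-0.001, -0.048, -0.012]
[ 0.625 -0.041  0.256] -> [-0.001, -0.055, -0.011]
[ 0.618 -0.04   0.254] -> [-0.001, -0.062, -0.009]
```

```bash
python3 -m inch '[[[-0.001,-0.019,-0.007],0],[[-0.001,-0.028,-0.008],0],[[-0.001,-0.035,-0.008],0],[[-0.001,-0.042,-0.008],0],[[-0.001,-0.048,-0.008],0]]'; 
python3 -c "
from rows import *
tool(cagew([1.38,1.3,1.22,1.14,1.06,.98,.9]))"
```

```text
clock: 7.82
tcp_pos: [0.6318, -0.041, 0.2547]
orientation: [0.001, 0.732, 0.682, -0.001]
wrist_force: [1.3, 0.2, -0.3]
finger_gap: -0.0001
tcp [ 0.632 -0.041  0.255] F [ 1.3  0.2 -0.3] j6 1.45
[ 0.632 -0.041  0.258] -> [0.0, 0.0, -0.003]
[ 0.625 -0.041  0.256] -> [-0.0, -0.007, -0.002]
[ 0.618 -0.04   0.254] -> [-0.0, -0.014, 0.0]
[ 0.611 -0.04   0.252] -> [-0.0, -0.021, 0.003]
[ 0.605 -0.039  0.248] -> [-0.0, -0.027, 0.006]
[ 0.599 -0.039  0.245] -> [-0.0, -0.033, 0.01]
[ 0.593 -0.039  0.241] -> [-0.0, -0.039, 0.014]
```

```bash
python3 -m inch '[[[0,-0.007,0],0],[[0,-0.014,0.001],0],[[0,-0.021,0.003],0],[[0,-0.027,0.006],0],[[0,-0.033,0.01],0]]'; 
python3 - <<'E'
from rows import *
tool(cagew([.98,.9,.82,.74,.66,.58]))
a=cam("scene"); cv2.imwrite("pics/s5.png",cv2.resize(a["image"][100:320,100:380,::-1],None,fx=2.5,fy=2.5))
E
```

```text
clock: 8.23
tcp_pos: [0.5983, -0.0387, 0.245]
orientation: [0.002, 0.732, 0.682, -0.0]
wrist_force: [0.4, -0.4, 1.4]
finger_gap: 0.0002
tcp [ 0.598 -0.039  0.245] F [ 0.4 -0.4  1.4] j6 1.44
[ 0.599 -0.039  0.245] -> [-0.0, 0.0, 0.0]
[ 0.593 -0.039  0.241] -> [-0.0, -0.006, 0.004]
[ 0.587 -0.038  0.236] -> [-0.0, -0.011, 0.009]
[ 0.582 -0.038  0.231] -> [-0.0, -0.016, 0.014]
[ 0.577 -0.038  0.226] -> [-0.0, -0.021, 0.019]
[ 0.573 -0.037  0.22 ] -> [-0.0, -0.025, 0.025]
```

View pics/s5.png

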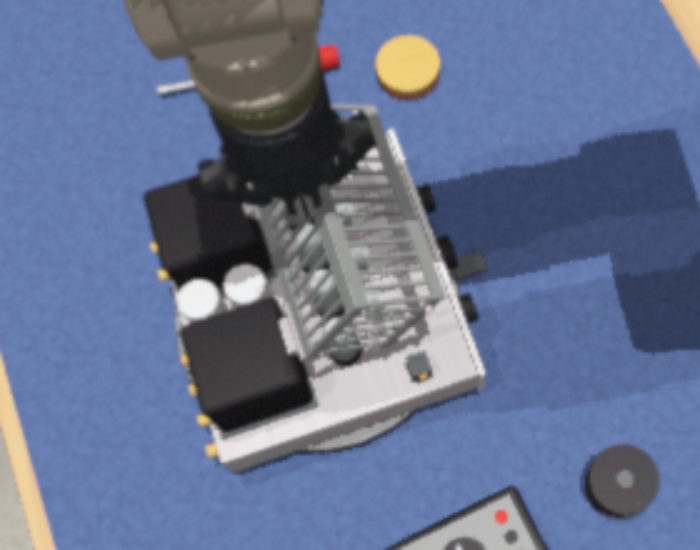

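The crop shows the cage swinging forward, with its rail running from about (320,220) to (360,300) and the fingers behind it. The pointer at (465,265) lies in line with the centre knob. I'll keep following the arc.

```bash
python3 -m inch '[[[0,-0.006,0.004],0],[[0,-0.011,0.009],0],[[0,-0.016,0.014],0],[[0,-0.021,0.019],0],[[0,-0.025,0.025],0]]'; 
python3 -c "
from rows import *
tool(cagew([.58,.5,.42,.34,.28,.22,.16]))"
```

```text
clock: 8.7
tcp_pos: [0.5712, -0.0366, 0.2186]
orientation: [0.0, 0.732, 0.682, -0.001]
wrist_force: [0.3, 0.7, -0.3]
finger_gap: -0.0003
tcp [ 0.571 -0.037  0.219] F [ 0.3  0.7 -0.3] j6 1.44
[ 0.573 -0.037  0.22 ] -> [-0.001, 0.002, -0.001]
[ 0.569 -0.037  0.214] -> [-0.001, -0.002, 0.005]
[ 0.563 -0.037  0.208] -> [-0.001, -0.008, 0.011]
[ 0.558 -0.036  0.201] -> [-0.001, -0.013, 0.018]
[ 0.554 -0.036  0.196] -> [-0.001, -0.017, 0.023]
[ 0.551 -0.036  0.191] -> [-0.001, -0.021, 0.028]
[ 0.548 -0.036  0.185] -> [-0.001, -0.024, 0.033]
```

```bash
python3 -m inch '[[[0,-0.004,0.005],0],[[0,-0.009,0.011],0],[[0,-0.014,0.018],0],[[0,-0.017,0.023],0],[[0,-0.021,0.028],0]]'; 
python3 -c "
from rows import *
tool(cagew([.22,.16,.12,.08,.05,.03,0]))"
```

```text
clock: 9.12
tcp_pos: [0.5498, -0.0352, 0.1899]
orientation: [0.0, 0.732, 0.682, -0.001]
wrist_force: [0.8, -0.8, 0.8]
finger_gap: 0.0001
tcp [ 0.55  -0.035  0.19 ] F [ 0.8 -0.8  0.8] j6 1.43
[ 0.551 -0.036  0.191] -> [-0.001, 0.001, -0.001]
[ 0.548 -0.036  0.185] -> [-0.001, -0.002, 0.005]
[ 0.546 -0.036  0.182] -> [-0.001, -0.004, 0.008]
[ 0.545 -0.036  0.178] -> [-0.001, -0.005, 0.012]
[ 0.544 -0.036  0.175] -> [-0.001, -0.005, 0.014]
[ 0.544 -0.036  0.174] -> [-0.001, -0.006, 0.016]
[ 0.544 -0.036  0.171] -> [-0.001, -0.006, 0.019]
```

```bash
python3 -m inch '[[[0,-0.002,0.004],0],[[0,-0.004,0.008],0],[[0,-0.005,0.01],0],[[0,-0.005,0.01],0]]'; 
python3 - <<'E'
from rows import *
tool(cagew([.08,.05,.03,0]))
a=cam("scene"); cv2.imwrite("pics/s6.png",cv2.resize(a["image"][100:320,100:380,::-1],None,fx=2.5,fy=2.5))
E
```

```text
clock: 9.45
tcp_pos: [0.5443, -0.0348, 0.1793]
orientation: [-0.0, 0.732, 0.682, -0.002]
wrist_force: [-0.1, 0.0, -0.2]
finger_gap: 0.0002
tcp [ 0.544 -0.035  0.179] F [-0.1  0.  -0.2] j6 1.43
[ 0.545 -0.036  0.178] -> [-0.001, 0.0, 0.001]
[ 0.544 -0.036  0.175] -> [-0.001, 0.0, 0.004]
[ 0.544 -0.036  0.174] -> [-0.001, 0.0, 0.006]
[ 0.544 -0.036  0.171] -> [-0.001, -0.0, 0.008]
```

View pics/s6.png

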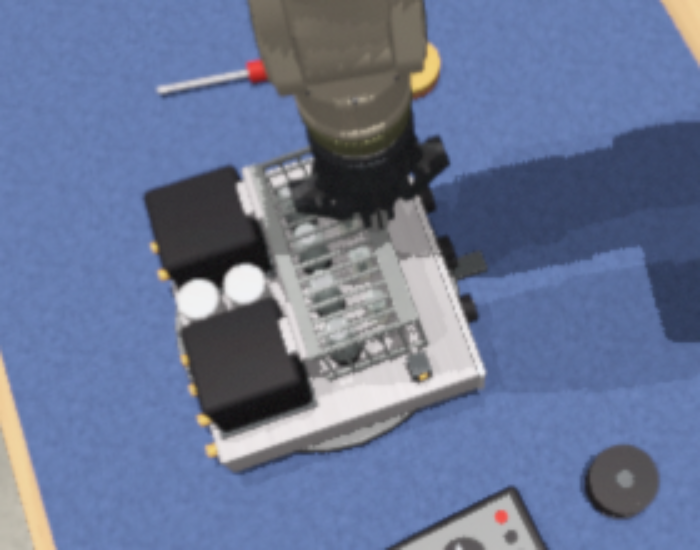

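The cage is nearly shut, with its rail running from about (385,240) to (415,320) under the fingertips. Now I'll press in small steps and watch the force.

```bash
python3 -m inch '[[[-0.001,0,0.001],0],[[-0.001,0,0.002],0],[[-0.001,0,0.003],0]]'; python3 -m inch '[[[0,0,0.0005],0],[[0,0,0.001],0]]';  python3 -m inch '[[[0,0,0.0005],0],[[0,0,0.001],0]]'
```

```text
clock: 9.75
tcp_pos: [0.5448, -0.036, 0.1773]
orientation: [0.0, 0.732, 0.682, -0.001]
wrist_force: [-1.4, -0.8, 8.5]
finger_gap: 0.0001
clock: 9.92
tcp_pos: [0.5449, -0.036, 0.1772]
orientation: [0.001, 0.732, 0.682, -0.001]
wrist_force: [-3.3, 0.4, 9.2]
finger_gap: 0.0001
clock: 10.08
tcp_pos: [0.5449, -0.036, 0.1771]
orientation: [0.001, 0.732, 0.682, -0.001]
wrist_force: [-4.4, 1.4, 11.2]
finger_gap: -0.0001
```

```bash
python3 -m inch '[[[0,0,0.0015],0],[[0,0,0.0015],0]]'; python3 -m inch '[[[0,0,0.002],0],[[0,0,0.002],0]]';  python3 -m inch '[[[0,0,0.002],0],[[0,0,0.002],0]]'
```

```text
clock: 10.25
tcp_pos: [0.5449, -0.036, 0.1769]
orientation: [0.001, 0.732, 0.682, -0.001]
wrist_force: [-4.1, 0.8, 9.1]
finger_gap: -0.0001
clock: 10.42
tcp_pos: [0.5448, -0.0361, 0.1767]
orientation: [0.002, 0.731, 0.682, -0.001]
wrist_force: [-5.0, 1.3, 12.4]
finger_gap: 0.0001
clock: 10.58
tcp_pos: [0.5449, -0.0361, 0.1766]
orientation: [0.003, 0.731, 0.682, -0.0]
wrist_force: [-6.2, 0.1, 14.1]
finger_gap: 0.0
```

```bash
python3 -m inch '[[[0,0,0.003],0],[[0,0,0.003],0]]'; python3 -m inch '[[[0,0,0.003],0],[[0,0,0.003],0]]'
```

```text
clock: 10.75
tcp_pos: [0.5448, -0.0361, 0.176]
orientation: [0.004, 0.731, 0.682, 0.0]
wrist_force: [-5.4, 0.5, 15.0]
finger_gap: -0.0
clock: 10.92
tcp_pos: [0.5448, -0.0361, 0.1756]
orientation: [0.005, 0.731, 0.682, 0.001]
wrist_force: [-7.0, 0.7, 16.5]
finger_gap: -0.0001
```

```bash
python3 -m inch '[[[0,0,0.0035],0],[[0,0,0.0035],0]]'
```

```text
clock: 11.08
tcp_pos: [0.5447, -0.0361, 0.1745]
orientation: [0.006, 0.731, 0.682, 0.001]
wrist_force: [-6.4, 0.6, 16.6]
finger_gap: -0.0003
```

```bash
python3 -m inch '[[[0,0,0.004],0],[[0,0,0.004],0]]'
```

```text
clock: 11.25
tcp_pos: [0.5448, -0.0361, 0.1713]
orientation: [0.006, 0.731, 0.682, 0.002]
wrist_force: [-0.5, -0.2, 0.5]
finger_gap: 0.0
```

```bash
python3 -m inch '[[[0,0,0.004],0],[[0,0,0.004],0]]'
```

```text
clock: 11.42
tcp_pos: [0.5451, -0.0363, 0.1707]
orientation: [0.007, 0.731, 0.682, 0.002]
wrist_force: [-9.0, 0.6, 24.2]
finger_gap: 0.0001
```

Snapped: the force collapsed from 17 N to 0.5 N at z = 0.171, and pressing again met a hard stop. I'll retreat and check.

```bash
python3 -m inch '[[[0,0,-0.03],0],[[0,0,-0.06],0],[[0,-0.03,-0.1],0],[[0,-0.07,-0.13],0],[[0,-0.11,-0.13],0]]'; python3 -m inch '[[[0.03,-0.03,0],0],[[0.06,-0.05,0],0],[[0.1,-0.05,0],0],[[0.13,-0.05,0],0],[[0.13,-0.05,0],0]]'; python3 - <<'E'
from rows import *
tool([]); import m; m.C0=C
for n in("scene","top"):
    a=cam(n); P,z,hsv,near,top,sh=m.measure(a)
    r=cv2.minAreaRect(P[top][:,:2].astype(np.float32)); print(n,r)
    k,l,s,c=cv2.connectedComponentsWithStats(sh.astype(np.uint8))
    for i in range(1,k):
        if s[i,4]>200: print("shell",cv2.minAreaRect(P[l==i][:,:2].astype(np.float32)))
    yaw=np.radians(-3.5); ex=np.array([np.cos(yaw),np.sin(yaw)]); ey=np.array([-ex[1],ex[0]])
    d=P[...,:2]-C; X=d@ex; Y=d@ey
    for lo in (-.08,-.07,.0,.01):
        g=near&(X>=lo)&(X<lo+.01)&(abs(Y)<.09)&(z>.15)&(z<.2)
        if g.sum(): print(lo,g.sum(),np.percentile(z[g],[25,50,75]).round(4))
    H=hsv
    for nm,mk in dict(red=((H[...,0]<8)|(H[...,0]>172))&(H[...,1]>150)&(z<.05),gold=(abs(H[...,0].astype(int)-25)<8)&(H[...,1]>150)&(z>.01)&(z<.04)&(P[...,1]<-.0)).items():
        mk=mk&(P[...,0]>.3)&(P[...,0]<.8)&(abs(P[...,1])<.35)
        q,l,s,c=cv2.connectedComponentsWithStats(mk.astype(np.uint8)); i=1+s[1:,4].argmax(); print(nm,np.nanmean(P[l==i],0))
    g=(z<.014)&(z>-.004)&(hsv[...,1]<60)&(np.abs(P[...,1]+.03)<.05)&(P[...,0]>.42)&(P[...,0]<.475)
    if g.sum()>5:
        w=plane(a,np.argwhere(g)[:,::-1],.006); print("ptr",len(w),w.mean(0), cv2.minAreaRect(w[:,:2].astype(np.float32)))
save(cam("top"),"t7.png")
E
```

```text
clock: 11.83
tcp_pos: [0.4476, -0.0291, 0.3003]
orientation: [0.01, 0.731, 0.682, 0.004]
wrist_force: [0.5, -1.0, 1.0]
finger_gap: 0.0002
clock: 12.25
tcp_pos: [0.4066, 0.108, 0.2983]
orientation: [0.01, 0.729, 0.684, 0.005]
wrist_force: [-0.5, -0.8, -1.0]
finger_gap: 0.0003
tcp [0.407 0.108 0.298] F [-0.5 -0.8 -1. ] j6 1.71
scene ((0.6088411808013916, -0.03698696196079254), (0.2643493711948395, 0.25965601205825806), 86.66841125488281)
shell ((0.6822368502616882, -0.1046697348356247), (0.07762613147497177, 0.0828339159488678), 87.02970123291016)
shell ((0.6897388696670532, 0.025580864399671555), (0.07945328950881958, 0.08379247784614563), 86.1004638671875)
-0.08 296 [0.1703 0.1712 0.172 ]
-0.07 317 [0.1702 0.171  0.1717]
0.0 234 [0.1698 0.1707 0.1718]
0.01 340 [0.1704 0.1713 0.1725]
red [ 0.54379025 -0.3124948   0.02035627]Traceback (most recent call last):
  File "<stdin>", line 17, in <module>
ValueError: attempt to get argmax of an empty sequence
```

```bash
python3 - <<'E'
from rows import *
a=cam("top"); P=cloud(a); z=P[...,2]; H=cv2.cvtColor(a["image"],cv2.COLOR_RGB2HSV)
g=(H[...,1]<90); w=plane(a,np.argwhere(g)[:,::-1],.007)
k=(w[:,0]>.437)&(w[:,0]<.468)&(abs(w[:,1]+.03)<.03); w=w[k]
for lo in np.arange(.437,.468,.003):
    q=w[(w[:,0]>=lo)&(w[:,0]<lo+.003)]
    if len(q): print(round(lo,3),len(q),q[:,1].min().round(4),q[:,1].max().round(4),q[:,1].mean().round(4),"yaw deg",np.degrees(np.arctan2(-(q[:,1].mean()+.04),.616-lo-.0015)).round(1))
save(a,"t7.png")
E
```

```text
0.443 8 -0.0368 -0.019 -0.0279 yaw deg -4.0
0.446 9 -0.0367 -0.0164 -0.0266 yaw deg -4.6
0.449 9 -0.0367 -0.0164 -0.0265 yaw deg -4.7
0.452 11 -0.0366 -0.0188 -0.026 yaw deg -4.9
0.455 13 -0.0366 -0.0188 -0.0292 yaw deg -3.9
0.458 8 -0.0365 -0.0187 -0.0276 yaw deg -4.5
0.461 9 -0.039 -0.0187 -0.0289 yaw deg -4.2
0.464 9 -0.039 -0.0187 -0.0288 yaw deg -4.3
0.467 9 -0.0389 -0.0186 -0.0288 yaw deg -4.4
```

View pics/t7.png

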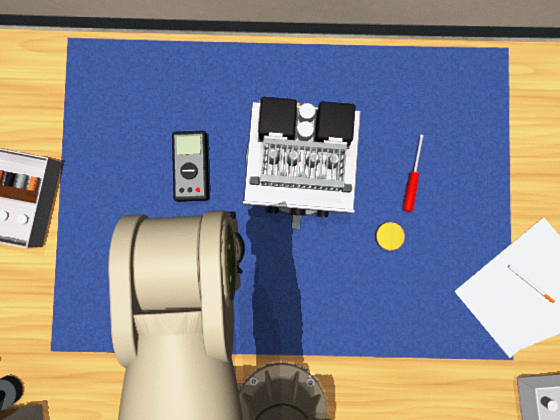

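The top view shows the cage flat over the tubes and the amp square, with its centre knob over the pointer at (296,222). The tin (390,236), screwdriver and meter are at their starting pixels. Recomputing the axis from the two chassis poses gives a pointer yaw of -3.4°, against -3.5° for the amp.

```bash
python3 -c "
from h import *
s=env.get_state(); print(s['clock'],np.abs(s['qvel']).max()); print(env.hand_in())"
```

```text
12.35 0.04347477636138493
the job is handed in; nothing more can be done
None
```

The cage is shut and latched and the amplifier faces the robot in its front stop. I handed the job in at 12.4 s; no verdict is reported.

**Turntable:** I pushed the +y end of the faceplate round by about 59° with the shut fingers. The resistance rose and then vanished as the stop pulled it in. The amplifier's yaw is about -3.5°. The pointer read -4.4° with my first axis estimate and -3.4° with an axis recomputed from the two chassis poses, so the joint is between about 0 and 0.016 rad, within the 0.035 limit.

**Cage:** I swung it down by its front rail and pressed in small steps. It snapped at about 17 N, and one more press met the hard stop. The highest reading was 24 N up plus 9 N sideways. From the last scene view, depth put both the hinge end and the rail at 171 mm, so it is flat and shut. The fingers stayed above the cage and never went near the tubes.

**Bystanders:** In the final top view the screwdriver, multimeter and tin sit at their starting pixels. The arm hid the reel there, but it had not moved in the earlier scene views and nothing passed near it.

**Failed check:** My colour check of the tin's position crashed because its mask came up empty in that view. I judged the tin by eye in the top picture instead.

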